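Cover the bowl of lentils on the stove

ROBOT

A 6-joint arm with a two-finger parallel gripper is mounted at the origin on a cart in front of the work surface, level with it; the furniture and walls round the work are solid. World frame = base frame: x ahead of the robot, y to its left, z up, the work surface at z = 0. Lengths are in m, angles in rad, forces in N, time in s.
With the tool pointing down it reaches from about 0.4 to 0.825 m from the base axis. Payload 7 kg.
Tool frame: the origin (TCP) lies on the mounting face of the last link; the fingertips stand 178 mm ahead of it and the grasp point (between the pads) lies 159 mm ahead of it; z points along the fingers, y is the direction in which the jaws open and shut (so a half turn about z gives the same grasp; the last joint's range is limited). The gripper opens to 88 mm and grips with 3 to 60 N. Pads are 19 mm wide; open, the fingers measure 130 mm over their backs; the gripper's body (78 mm by 193 mm) begins 47 mm behind the grasp point.
Start: joints at [-1.02, 0.359, 0.012, 0, -1.224, -0.288], TCP at [0.175, -0.652, 0.405] pointing down, gripper open.
Joint ranges: [-3.07, 3.07], [-1.43, 2.12], [-1.02, 1.25], [-3.03, 1.67], [-3.05, -0], [-3.03, 3.03]. Speed limits (rad/s): [2.39, 2.39, 3.01, 3.14, 3.14, 3.14].

INTERFACE

Orientations are given as [roll, pitch, yaw] about the fixed x, y, z axes, in that order (R = Rz(yaw) Ry(pitch) Rx(roll)).
In Python, from station import * gives the robot as it stands.
- The arm moves only by the tool arm_command, never from a script. Its argument "targets" is a list of rows, each a list of 3 entries, a list of its own where there are three numbers: the turn, a rotation vector about the world's x, y, z in rad, then the shift along the world's x, y, z in mm, then the closure, from 0 (fully open) to 1 (shut). In form: [[[wx, wy, wz], [tx, ty, tz], fingers], ...]. A call has 1 to 8 rows; each row shifts and turns the commanded pose from where the row before left it; what a row does not reach is not made up. A row lasts 1/10 s, in which the tool goes at most 50 mm and 8.59 degrees, less where a joint would pass 70% of its speed; a pose out of reach is approached as far as the arm can. A call with a gripper value outside its range is refused whole. The fingers move at their own pace and stop on an object; "squeeze" is the grip in N (left out, the last holds). Time passes only in rows, so rows that do not move let the fingers close. It gives the time, the measured TCP pose, the force and the opening at its end, in the units of the state.
- get_state(): the state, without advancing time (a new reading comes with each control period).
- grab_frame(name): name is "scene" or "top" or "wrist"; returns (picture, depth): 384x512x3 uint8, red, green, blue; 384x512 float32, m along the optical axis (not along the pixel's ray), 0 where there is no reading.
- camera_params(name): a dict with "mtx" (3x3 intrinsics, pixels), "k1" (the pictures are not rectified: a ray, as slopes to the right and down, at radius r is drawn at 1 + k1 r^2 times it, then the intrinsics apply), "eye" and "orientation" of the camera in the world. Camera axes: x right, y down, z forward; pixel columns grow to the right and rows downward; lengths in m; the calibration is good to about 2 mm. A picture is of the moment at which its call begins: read the wrist's pose just before it. camera_params takes no time and is no camera call; for the wrist camera it gives the pose at the moment of the call.
- job_done(): hands the job in, once; it reports no verdict.
The state is a dict: "t": time; "q": joint angles; "qd": joint speeds; "joint_efforts": joint torques, N m; "eef_pos": TCP position; "ee_rot": TCP orientation; "force": force on the tool from outside, world axes, zero at the start; "moment": the same for the moment, N m; "width": finger opening in m.
Only numpy, scipy, OpenCV 4.12 (cv2) and the standard library are available. Lean on these libraries where they do the work, as an engineer would, in place of code of your own. Each camera call takes 0.05 s, during which the arm holds its last target.

TASK

Two steel bowls stand on the wooden board: cover the one that holds lentils with the larger of the two steel covers. Pick the cover up by its knob and set it down gently, not dropped, so that it sits centred and level on the rim, fully home, and let go; leave the empty bowl and the small cover where they are and do not push the bowl of lentils about.

Things in the scene. Friction and masses are not known exactly. Their poses are not given: they have to be found in the camera images.
- large_cover_knob (a point): The larger loose steel cover, a disc 100 mm across, 90 g, lying right way up. Upright round black knob 20 mm across, 14 to 38 mm above the cover's underside; this point is on its axis, 26 mm above the underside, z up. Below the rim a tapered plug (68 mm across, 54 at its foot, 6 mm deep) drops into the bowl; the rim's flat underside is 20 mm below this point.
- lentil_bowl: The open steel bowl with yellow split lentils: loose, 87 mm across (about 80 inside the rim), 38 mm high, 120 g, on a round wooden board (240 mm across, 30 mm thick). Origin: centre of its underside, z up. With the cover seated, the cover's knob point is 58 mm above this origin.
- empty_bowl: The other open steel bowl, empty, 92 mm across and 36 mm high, standing on the same board about 118 mm from the first (centre to centre). Origin at the centre of its underside, z up. To be left alone.
- small_cover_knob (a point): The smaller steel cover, a round disc 74 mm across with a black knob 16 mm across, lying on the stove top; too small for the bowls. This point is on the knob's axis, 26 mm above the cover's underside. To be left alone.

How it is judged:
At the end, for the whole second after the job is handed in: The large cover sits on the rim of the bowl of lentils, centred within 12 mm, level within 7 degrees, its rim down on the bowl's rim (within 3.5 mm); that bowl stands upright within 30 mm of where it began, and the empty bowl and the small cover are within 30 mm of where they began (horizontal distance between large_cover_knob and lentil_bowl below 0.012 m and z of large_cover_knob in the frame of lentil_bowl between 0.053 and 0.0615 m and angle between large_cover_knob's own z axis and vertical below 0.12 rad and angle between lentil_bowl's own z axis and vertical below 0.1 rad and distance of each of lentil_bowl, empty_bowl, small_cover_knob from where it was at the start of the episode below 0.03 m); the robot touches nothing.
It fails at once if the cover is banged or pressed onto the bowl of lentils with more than 40 N (contact force between large_cover and lentil_bowl above 40 N).
It fails at once if the bowl of lentils is tipped by more than 25 degrees (angle between lentil_bowl's own z axis and vertical above 0.44 rad).
It fails at once if the empty bowl is pushed more than 40 mm (distance of empty_bowl from where it was at the start of the episode above 0.04 m).
It fails at once if the cover is dropped onto the bowl of lentils (faster than 0.6 m/s within the last 4 cm above its rim) (horizontal distance between large_cover_knob and lentil_bowl below 0.05 m and z of large_cover_knob in the frame of lentil_bowl below 0.1 m and linear speed of large_cover above 0.6 m/s).
It also fails if it takes over 35 s, if anything falls off the work surface, if the arm or the gripper's body presses on something with over 40 N, if the wrist force passes 120 N, or if a joint passes its speed limit or range.

## Working session

There is one attempt and no reset: what is moved stays moved. The work goes in short steps, Python scripts to look and compute and a tool call to move; the robot and the scene stay as the last step left them, time stands still between calls to the robot, and variables do not carry over. Pictures are saved under pics/ and viewed, and the job is handed in when it is done.

Besides the shell and the picture viewer there is one more tool, called after "Request:" by a JSON object that holds its "method" and its "body", one argument or row to a line. arm_command: Moves the arm, as the interface text tells. Its arguments: {"type":"object","properties":{"targets":{"type":"array"},"squeeze":{"type":"number"}},"required":["targets"]}

```bash
mkdir -p pics; ls; cat > h.py <<'E'
from station import *
import numpy as np, cv2
from scipy.spatial.transform import Rotation as R
def Rot(o):
    o=np.array(o,float)
    return o if o.shape==(3,3) else R.from_euler('xyz',o).as_matrix()
def cloud(p,d):
    K=np.array(p["mtx"]);h,w=d.shape
    u,v=np.meshgrid(np.arange(w),np.arange(h))
    dist=np.array([p["k1"],0,0,0],float)
    n=cv2.undistortPoints(np.stack([u,v],-1).reshape(-1,1,2).astype(float),K,dist).reshape(h,w,2)
    c=np.dstack([n*d[...,None],d])
    P=c@Rot(p["orientation"]).T+np.array(p["eye"])
    P[d==0]=np.nan
    return P
E
python3 - <<'E'
from h import *
for n in ["top","scene"]:
    im,d=grab_frame(n);p=camera_params(n);print(n,p)
    cv2.imwrite(f"pics/{n}0.png",im[...,::-1]);np.savez(f"{n}0.npz",im=im,P=cloud(p,d))
print(get_state())
E
```

```text
pics
top {'mtx': array([[473.2835505 ,   0.        , 254.84601119],
       [  0.        , 473.2835505 , 192.60492564],
       [  0.        ,   0.        ,   1.        ]]), 'k1': -0.03382401615276853, 'eye': array([0.43652532, 0.03866971, 0.93119649]), 'orientation': array([-3.01014224, -0.00317567, -1.58109901])}
scene {'mtx': array([[433.10183777,   0.        , 255.6966941 ],
       [  0.        , 433.10183777, 183.17244445],
       [  0.        ,   0.        ,   1.        ]]), 'k1': 0.018758406619193084, 'eye': array([ 0.20869376, -0.62052568,  0.49249435]), 'orientation': array([-2.07644599, -0.01292387, -0.4493332 ])}
{'t': 0.1, 'q': array([-1.01987964e+00,  3.59362536e-01,  1.11658905e-02, -2.87690221e-04,
       -1.22412601e+00, -2.88097301e-01]), 'qd': array([-0.00121304, -0.00190023,  0.00146603,  0.00010738, -0.00075086,
        0.0005836 ]), 'joint_efforts': array([ 5.67482020e-04, -5.84165812e+01,  2.93747592e+01,  7.01534808e+00,
        1.01693082e-02, -7.68873792e-05]), 'eef_pos': array([ 0.17532075, -0.65166684,  0.40379607]), 'ee_rot': array([ 3.14005238e+00, -1.74397657e-04, -2.87887108e+00]), 'force': array([ 0.43712296, -0.12684145, -0.25697422]), 'moment': array([-0.00161323, -0.0110502 , -0.02583138]), 'width': 0.08741992928183526}
```

View pics/top0.png

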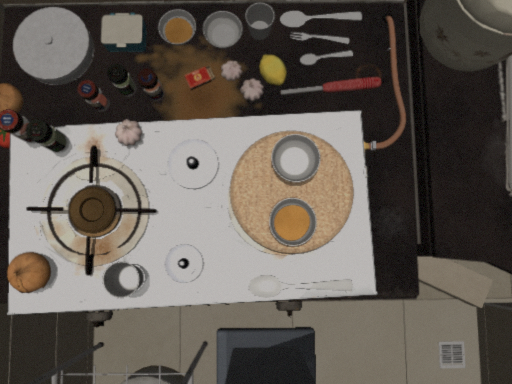

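View pics/scene0.png

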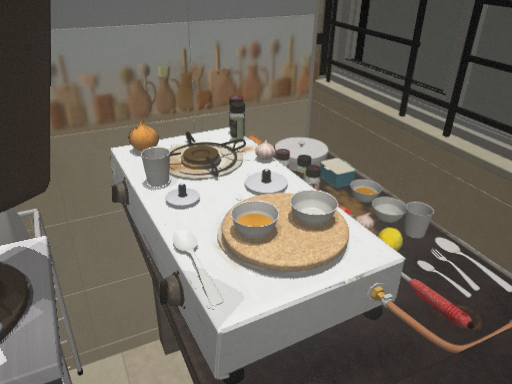

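The top view shows the lentil bowl at about (293,222), the empty bowl at (296,159), the large cover with its knob at (193,163) and the small cover at (184,263). Next I measure these.

```bash
python3 - <<'E'
from h import *
z=np.load("top0.npz");P=z["P"];im=z["im"]
for n,(u,v) in dict(lent=(293,222),empty=(296,159),big=(193,163),small=(184,263),stove=(120,140),board=(250,190)).items():
    print(n,np.nanmedian(P[v-1:v+2,u-1:u+2].reshape(-1,3),0).round(4))
Z=P[...,2]
def win(u0,u1,v0,v1,lo,hi):
    q=P[v0:v1,u0:u1].reshape(-1,3);q=q[(q[:,2]>lo)&(q[:,2]<hi)];return q
def circ(q):
    (c,r)=cv2.minEnclosingCircle(q[:,:2].astype(np.float32)*1000);return np.round(c,1),round(r,1),len(q),np.median(q[:,2]).round(4)
zs=np.nanmedian(Z[130:145,40:80]);print("stove z",zs,"board z",np.nanmedian(Z[180:200,245:260]))
for nm,w in dict(lent=(262,322,198,250),empty=(266,326,130,190)).items():
    q=win(*w,0.0,0.3);print(nm,np.percentile(q[:,2],[5,50,95,99.5]).round(4))
    t=np.percentile(q[:,2],99.5);print(circ(q[q[:,2]>t-.006]))
for nm,w in dict(big=(165,222,135,192),small=(162,208,242,286)).items():
    q=win(*w,-.1,0.3);print(nm,np.percentile(q[:,2],[5,50,95,99.8]).round(4))
    t=np.percentile(q[:,2],99.8);print("knob",circ(q[q[:,2]>t-.005]), q[q[:,2]>t-.005].mean(0).round(4))
for nm,b in dict(a=(235,160,360,260),):0
E
python3 - <<'E'
import cv2
im=cv2.imread("pics/top0.png")
a=cv2.resize(im[130:260,240:360],None,fx=5,fy=5,interpolation=cv2.INTER_CUBIC)[:600]
cv2.imwrite("pics/c1.png",im[0:0] if 0 else cv2.resize(im[125:255,235:355],None,fx=4.5,fy=4.5,interpolation=cv2.INTER_CUBIC))
cv2.imwrite("pics/c2.png",cv2.resize(im[130:200,155:230],None,fx=8,fy=8,interpolation=cv2.INTER_CUBIC))
E
```

```text
lent [ 0.4972 -0.036   0.0486]
empty [ 0.6203 -0.0458  0.0322]
big [0.6137 0.1528 0.0365]
small [0.4232 0.1684 0.0361]
stove [0.6621 0.2971 0.0295]
board [0.5607 0.0438 0.0301]
stove z 0.04665728726412455 board z 0.0292988574705349
lent [0.027  0.045  0.0657 0.0689]
(array([497.5, -32.8]), 44.0, 262, np.float64(0.0662))
empty [0.0267 0.032  0.0635 0.0669]
(array([616.7, -41.1]), 46.2, 251, np.float64(0.0645))
big [-0.0036  0.0085  0.0137  0.0398]
knob (array([617.8, 157.4]), 9.4, 73, np.float64(0.0378)) [0.6176 0.1572 0.0378]
small [-0.0043  0.0078  0.0136  0.0399]
knob (array([423.2, 174. ]), 7.6, 47, np.float64(0.0376)) [0.4227 0.174  0.0377]Traceback (most recent call last):
  File "<stdin>", line 17, in <module>
ValueError: not enough values to unpack (expected 2, got 1)
```

View pics/c1.png

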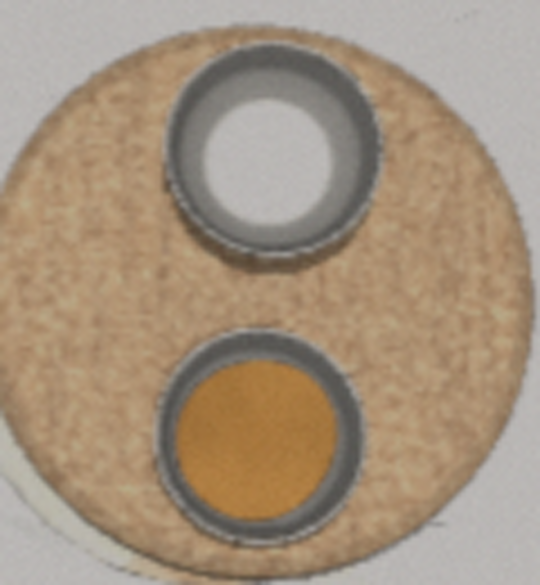

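View pics/c2.png

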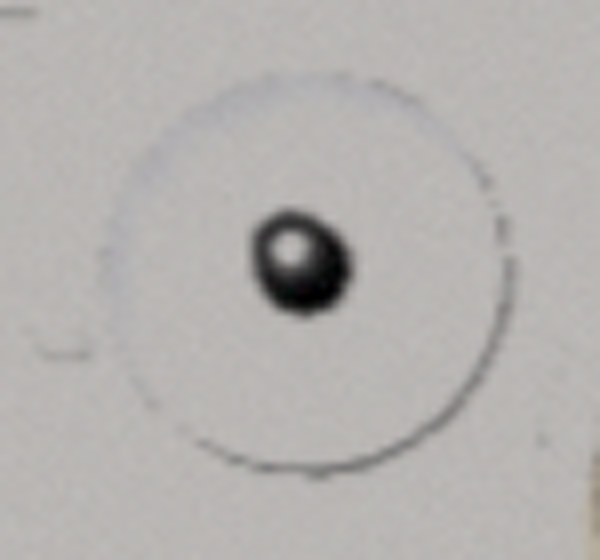

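Checks on the measurements:
- **Bowls:** 119.5 mm apart (118 given), rim at about 68 mm, radii 44 and 46 mm.
- **Large cover:** the knob top is at 38 mm, so the cover lies on z = 0, at (617.6, 157.3).
- **Cover sizes:** the knob radii match 20 and 16 mm.

Now I move towards the cover at height.

Request:
{"method": "arm_command", "body": {
  "targets": [
    [[0, 0, 0], [20, 38, 0], 0],
    [[0, 0, 0], [20, 38, 0], 0],
    [[0, 0, 0], [20, 38, 0], 0],
    [[0, 0, 0], [20, 38, 0], 0],
    [[0, 0, 0], [20, 38, 0], 0],
    [[0, 0, 0], [20, 38, 0], 0],
    [[0, 0, 0], [20, 38, 0], 0],
    [[0, 0, 0], [20, 38, 0], 0]
  ],
  "squeeze": 25
}}

```text
t: 0.9
eef_pos: [0.3356, -0.3462, 0.4045]
ee_rot: [3.141, -0.0, -2.879]
force: [0.5, -1.5, -0.5]
width: 0.0875
```

Request:
{"method": "arm_command", "body": {
  "targets": [
    [[0, 0, 0], [20, 38, 0], 0],
    [[0, 0, 0], [20, 38, 0], 0],
    [[0, 0, 0], [20, 38, 0], 0],
    [[0, 0, 0], [20, 38, 0], 0],
    [[0, 0, 0], [20, 38, 0], 0],
    [[0, 0, 0], [20, 38, 0], 0],
    [[0, 0, 0], [20, 38, 0], 0],
    [[0, 0, 0], [20, 38, 0], 0]
  ]
}}

```text
t: 1.7
eef_pos: [0.4956, -0.042, 0.4046]
ee_rot: [3.141, 0.0, -2.878]
force: [1.7, -1.0, -0.2]
width: 0.0879
```

The tool now happens to be above the lentil bowl, so I take a wrist picture here.

```bash
python3 - <<'E'
from h import *
n="wrist";p=camera_params(n);im,d=grab_frame(n);print(p["eye"],p["orientation"])
cv2.imwrite(f"pics/w1.png",im[...,::-1]);P=cloud(p,d);np.savez("w1.npz",im=im,P=P)
q=P[(d>0)&(abs(P[...,0]-.4975)<.06)&(abs(P[...,1]+.0328)<.06)]
if len(q):
    q=q[(q[:,2]>.063)&(q[:,2]<.075)];print(len(q),cv2.minEnclosingCircle((q[:,:2]*1000).astype(np.float32)),np.median(q[:,2]))
E
```

```text
[ 0.41413888 -0.06338051  0.38398567] [2.82546394e+00 2.79545967e-05 1.83434245e+00]
697 ((497.9281005859375, -31.932201385498047), 44.04366683959961) 0.06637594690969345
```

View pics/w1.png

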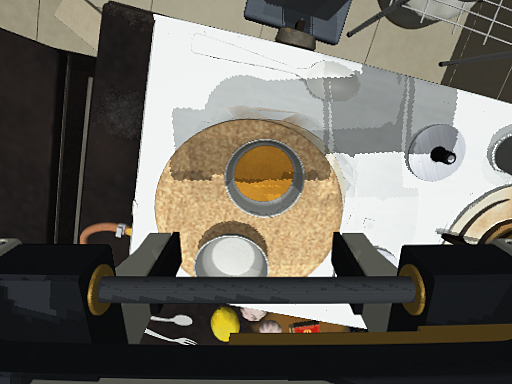

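Request:
{"method": "arm_command", "body": {
  "targets": [
    [[0, 0, 0], [20, 33, -10], 0],
    [[0, 0, 0], [20, 33, -10], 0],
    [[0, 0, 0], [20, 33, -15], 0],
    [[0, 0, 0], [20, 33, -15], 0],
    [[0, 0, 0], [20, 33, -15], 0],
    [[0, 0, 0], [20, 33, -15], 0],
    [[0, 0, 0], [0, 0, 0], 0]
  ]
}}

```text
t: 2.45
eef_pos: [0.6165, 0.1574, 0.3209]
ee_rot: [-3.141, -0.004, -2.877]
force: [-1.1, -0.0, -0.9]
width: 0.0878
```

The wrist picture shows the lentil bowl at about (264,178). Its rim fit is (497.9, -31.9) with radius 44.0, within 1 mm of the top camera. Now the knob from the wrist camera.

```bash
python3 - <<'E'
from h import *
n="wrist";s=get_state();p=camera_params(n);im,d=grab_frame(n);print(s["eef_pos"],p["eye"])
cv2.imwrite(f"pics/w2.png",im[...,::-1]);P=cloud(p,d)
q=P[(d>0)&(abs(P[...,0]-.6176)<.02)&(abs(P[...,1]-.1573)<.02)]
for lo,hi in((.033,.045),(.02,.045)):
    t=q[(q[:,2]>lo)&(q[:,2]<hi)];print(len(t),t.mean(0).round(4) if len(t) else 0,cv2.minEnclosingCircle((t[:,:2]*1000).astype(np.float32)) if len(t) else 0)
print(np.percentile(q[:,2],[5,50,95,99]).round(4))
E
```

```text
[0.61650348 0.15739629 0.32094842] [0.53500243 0.13584531 0.30060306]
349 [0.6176 0.1582 0.0369] ((618.4378662109375, 158.39410400390625), 9.863465309143066)
416 [0.6166 0.1579 0.0353] ((618.24072265625, 158.53431701660156), 9.9630765914917)
[0.0098 0.0113 0.0379 0.0386]
```

View pics/w2.png

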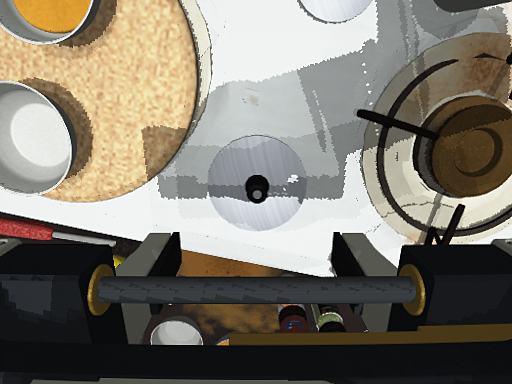

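The knob shows at about (257,188), measured at (618.2, 158) with its top at 38 mm. Descending so the fingertips stop 16 mm above the stove top, clear of the cover at 11 mm.

Request:
{"method": "arm_command", "body": {
  "targets": [
    [[0, 0, 0], [2, 1, -25], 0],
    [[0, 0, 0], [0, 0, -30], 0],
    [[0, 0, 0], [0, 0, -30], 0],
    [[0, 0, 0], [0, 0, -20], 0],
    [[0, 0, 0], [0, 0, -12], 0],
    [[0, 0, 0], [0, 0, -9], 0],
    [[0, 0, 0], [0, 0, 0], 0],
    [[0, 0, 0], [0, 0, 0], 0]
  ]
}}

```text
t: 3.3
eef_pos: [0.6177, 0.1552, 0.1996]
ee_rot: [3.141, 0.001, -2.879]
force: [0.1, -0.1, -0.1]
width: 0.088
```

Request:
{"method": "arm_command", "body": {
  "targets": [
    [[0, 0, 0], [0.5, 2.5, -5], 0],
    [[0, 0, 0], [0, 0, 0], 0]
  ]
}}

```text
t: 3.5
eef_pos: [0.6179, 0.158, 0.1939]
ee_rot: [3.141, 0.001, -2.879]
force: [-0.3, -0.7, 0.4]
width: 0.0878
```

Request:
{"method": "arm_command", "body": {
  "targets": [
    [[0, 0, 0], [0, 0, 0], 1],
    [[0, 0, 0], [0, 0, 0], 1],
    [[0, 0, 0], [0, 0, 0], 1],
    [[0, 0, 0], [0, 0, 0], 1],
    [[0, 0, 0], [0, 0, 0], 1],
    [[0, 0, 0], [0, 0, 0], 1],
    [[0, 0, 0], [0, 0, 0], 1],
    [[0, 0, 0], [0, 0, 0], 1]
  ]
}}

```text
t: 4.3
eef_pos: [0.6178, 0.1577, 0.1937]
ee_rot: [3.142, 0.0, -2.879]
force: [0.5, -0.9, 0.5]
width: 0.0292
```

Request:
{"method": "arm_command", "body": {
  "targets": [
    [[0, 0, 0], [0, 0, 0], 1],
    [[0, 0, 0], [0, 0, 0], 1],
    [[0, 0, 0], [0, 0, 0], 1],
    [[0, 0, 0], [0, 0, 0], 1]
  ]
}}

```text
t: 4.7
eef_pos: [0.6178, 0.1577, 0.1937]
ee_rot: [3.142, -0.0, -2.879]
force: [0.4, 0.3, -0.1]
width: 0.019
```

Gripped: the width of 19 mm fits the 20 mm knob. Lifting.

Request:
{"method": "arm_command", "body": {
  "targets": [
    [[0, 0, 0], [0, 0, 0], 1],
    [[0, 0, 0], [0, 0, 5], 1],
    [[0, 0, 0], [0, 0, 15], 1],
    [[0, 0, 0], [0, 0, 25], 1],
    [[0, 0, 0], [0, 0, 30], 1],
    [[0, 0, 0], [0, 0, 30], 1],
    [[0, 0, 0], [0, 0, 15], 1],
    [[0, 0, 0], [0, 0, 0], 1]
  ]
}}

```text
t: 5.5
eef_pos: [0.6184, 0.1579, 0.3169]
ee_rot: [3.141, 0.005, -2.878]
force: [0.6, -0.3, -1.5]
width: 0.0193
```

```bash
python3 - <<'E'
from h import *
s=get_state();print(s["eef_pos"],s["width"],s["force"])
for n in("scene","wrist"):
    p=camera_params(n);im,d=grab_frame(n)
    cv2.imwrite(f"pics/{n}3.png",im[...,::-1]);P=cloud(p,d);np.savez(f"{n}3.npz",P=P,im=im)
E
```

```text
[0.61841917 0.15792328 0.31686639] 0.019264622241257686 [ 0.6326169  -0.33204627 -1.53913334]
```

View pics/scene3.png

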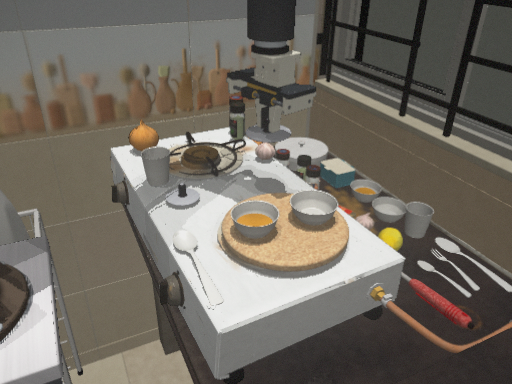

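View pics/wrist3.png

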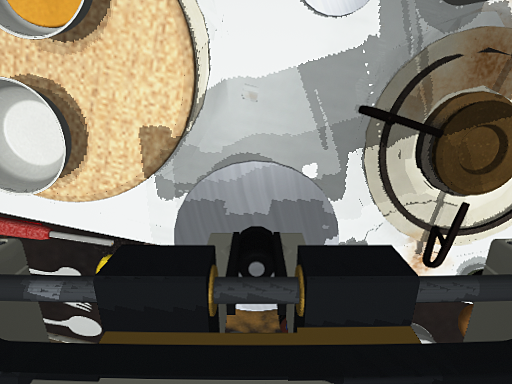

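The cover hangs in the gripper: scene (268,133), wrist disc around (257,200). Now I check its tilt and height from depth.

```bash
python3 - <<'E'
import numpy as np
z=np.load("wrist3.npz");P=z["P"]
# visible cover region pixels
q=P[165:235,180:335].reshape(-1,3);q=q[(q[:,2]>.10)&(q[:,2]<.17)]
print(len(q),np.percentile(q[:,2],[1,25,50,75,99]).round(4))
r=np.hypot(q[:,0]-.6182,q[:,1]-.158);print("r",np.percentile(r,[1,50,99]).round(4))
for a,b in((.042,.047),(.036,.042)):
    t=q[(r>a)&(r<b)];A=np.c_[t[:,:2]-[.6182,.158],np.ones(len(t))];print(len(t),np.linalg.lstsq(A,t[:,2],rcond=None)[0].round(4))
z=np.load("scene3.npz");P=z["P"];q=P[110:145,240:300].reshape(-1,3)
q=q[(np.hypot(q[:,0]-.618,q[:,1]-.158)<.056)&(q[:,2]>.10)&(q[:,2]<.15)]
print(len(q),q.min(0).round(3),q.max(0).round(3))
E
```

```text
9204 [0.1281 0.1301 0.1311 0.1318 0.139 ]
r [0.0093 0.0356 0.0485]
1888 [0.0215 0.0075 0.1304]
2035 [0.0233 0.0082 0.1313]
631 [0.569 0.108 0.129] [0.666 0.208 0.15 ]
```

The tilt is about 1.4° and the height is consistent. Seated should mean TCP z of about 0.256. Carrying the cover to above the lentil bowl.

Request:
{"method": "arm_command", "body": {
  "targets": [
    [[0, 0, 0], [-9, -14, 0], 1],
    [[0, 0, 0], [-19, -30, 0], 1],
    [[0, 0, 0], [-20, -32, 0], 1],
    [[0, 0, 0], [-20, -32, 0], 1],
    [[0, 0, 0], [-20, -32, 0], 1],
    [[0, 0, 0], [-18, -28, 0], 1],
    [[0, 0, 0], [-11, -16, 0], 1],
    [[0, 0, 0], [-4, -6, 0], 1]
  ]
}}

```text
t: 6.4
eef_pos: [0.4952, -0.034, 0.313]
ee_rot: [3.141, -0.002, -2.88]
force: [0.5, 0.3, -1.4]
width: 0.0191
```

Request:
{"method": "arm_command", "body": {
  "targets": [
    [[0, 0, 0], [0, 0, -10], 1],
    [[0, 0, 0], [0, 0, -10], 1],
    [[0, 0, 0], [0, 0, 0], 1],
    [[0, 0, 0], [0, 0, 0], 1]
  ]
}}

```text
t: 6.8
eef_pos: [0.4972, -0.0317, 0.2928]
ee_rot: [-3.141, -0.002, -2.878]
force: [0.4, 1.0, -0.6]
width: 0.0193
```

```bash
python3 - <<'E'
from h import *
s=get_state();print(s["eef_pos"],s["width"],s["force"])
for n in("scene","wrist"):
    p=camera_params(n);im,d=grab_frame(n);P=cloud(p,d);np.savez(f"{n}4.npz",P=P,im=im)
    b=im[160:290,190:350] if n=="scene" else im[100:260,130:390]
    cv2.imwrite(f"pics/{n}4.png",cv2.resize(b,None,fx=3 if n=="wrist" else 4.5,fy=3 if n=="wrist" else 4.5,interpolation=cv2.INTER_CUBIC)[...,::-1])
    c=np.array([.4972,-.0317]);r=np.hypot(P[...,0]-c[0],P[...,1]-c[1])
    m=(r<.06)&(P[...,2]>.098)&(P[...,2]<.113);q=P[m];
    if len(q)>20:
        print(n,len(q),q.min(0).round(4),q.max(0).round(4))
        hull=cv2.convexHull((q[:,:2]*1000).astype(np.float32)).reshape(-1,2)
        from scipy.optimize import least_squares
        for fix in (0,1):
            f=(lambda v:np.hypot(hull[:,0]-v[0],hull[:,1]-v[1])-50)
            h2=hull[np.hypot(*(hull-c*1000).T)>46]
            f=(lambda v:np.hypot(h2[:,0]-v[0],h2[:,1]-v[1])-50)
        print(least_squares(f,c*1000,loss="soft_l1").x,len(h2))
E
```

```text
[ 0.49720665 -0.03167414  0.29280746] 0.019314521163650233 [ 0.40587663  1.03367446 -0.63827108]
scene 1002 [ 0.4471 -0.0808  0.1051] [0.5462 0.0164 0.113 ]
[496.44071491 -31.00859474] 30
wrist 10342 [ 0.4485 -0.0804  0.1041] [0.5476 0.0173 0.113 ]
[498.39525166 -30.82371997] 51
```

View pics/scene4.png

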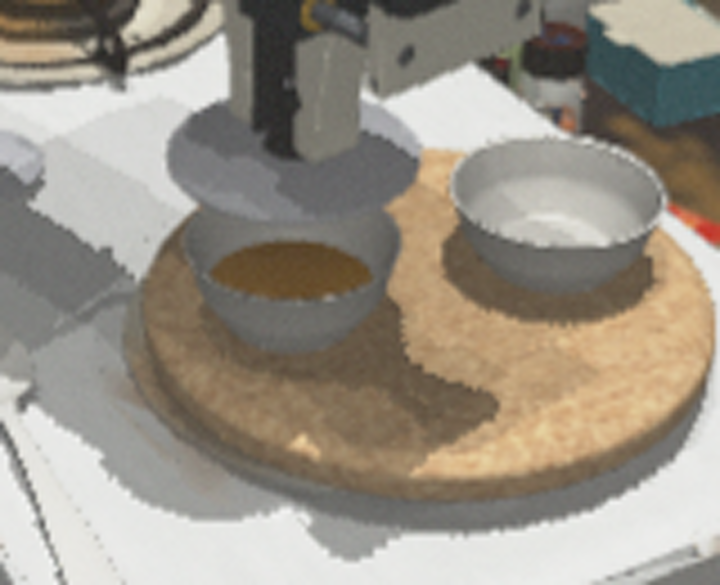

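View pics/wrist4.png

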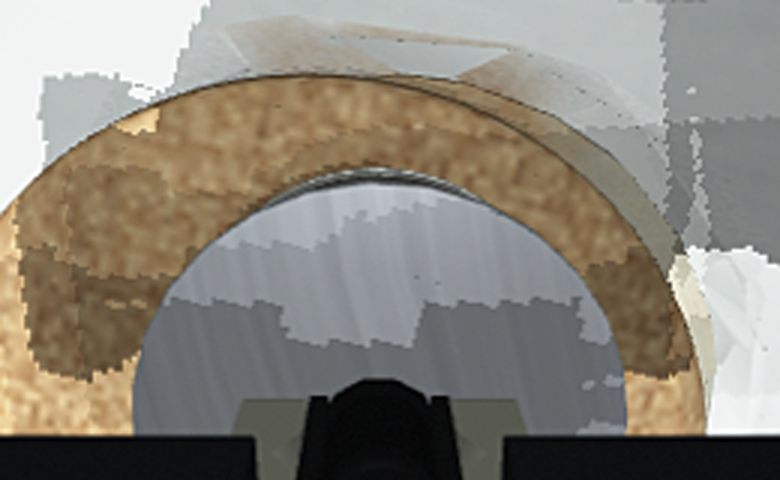

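The cover is at about (497.4, -31.2) against the bowl at (497.7, -32.3), level, and the bowl has not moved. Lowering with a 1 mm correction.

Request:
{"method": "arm_command", "body": {
  "targets": [
    [[0, 0, 0], [0.5, -1, -8], 1],
    [[0, 0, 0], [0, 0, -8], 1],
    [[0, 0, 0], [0, 0, -7], 1],
    [[0, 0, 0], [0, 0, -5], 1],
    [[0, 0, 0], [0, 0, -3], 1],
    [[0, 0, 0], [0, 0, 0], 1],
    [[0, 0, 0], [0, 0, 0], 1]
  ]
}}

```text
t: 7.6
eef_pos: [0.4974, -0.0333, 0.2627]
ee_rot: [-3.142, 0.0, -2.879]
force: [-0.7, -1.3, -1.3]
width: 0.019
```

Request:
{"method": "arm_command", "body": {
  "targets": [
    [[0, 0, 0], [0, 0, -2], 1],
    [[0, 0, 0], [0, 0, -2], 1],
    [[0, 0, 0], [0, 0, -1], 1],
    [[0, 0, 0], [0, 0, 0], 1],
    [[0, 0, 0], [0, 0, 0], 1]
  ]
}}

```text
t: 8.1
eef_pos: [0.4973, -0.0333, 0.2577]
ee_rot: [3.142, 0.0, -2.879]
force: [-0.1, 0.4, -1.4]
width: 0.019
```

Request:
{"method": "arm_command", "body": {
  "targets": [
    [[0, 0, 0], [0, 0, -1], 1],
    [[0, 0, 0], [0, 0, 0], 1],
    [[0, 0, 0], [0, 0, 0], 1]
  ]
}}

```text
t: 8.4
eef_pos: [0.4973, -0.0333, 0.2567]
ee_rot: [-3.142, 0.0, -2.879]
force: [-0.0, -0.3, -0.9]
width: 0.0189
```

Request:
{"method": "arm_command", "body": {
  "targets": [
    [[0, 0, 0], [0, 0, -0.7], 1],
    [[0, 0, 0], [0, 0, 0], 1],
    [[0, 0, 0], [0, 0, 0], 1]
  ]
}}

```text
t: 8.7
eef_pos: [0.4973, -0.0333, 0.256]
ee_rot: [-3.142, 0.0, -2.879]
force: [-0.3, -0.1, -0.9]
width: 0.0192
```

Request:
{"method": "arm_command", "body": {
  "targets": [
    [[0, 0, 0], [0, 0, -0.7], 1],
    [[0, 0, 0], [0, 0, 0], 1],
    [[0, 0, 0], [0, 0, 0], 1]
  ]
}}

```text
t: 9.0
eef_pos: [0.4974, -0.0333, 0.2554]
ee_rot: [-3.142, 0.0, -2.879]
force: [0.6, 0.2, 0.3]
width: 0.0196
```

Request:
{"method": "arm_command", "body": {
  "targets": [
    [[0, 0, 0], [0, 0, -0.5], 1],
    [[0, 0, 0], [0, 0, 0], 1],
    [[0, 0, 0], [0, 0, 0], 1]
  ]
}}

```text
t: 9.3
eef_pos: [0.4975, -0.0333, 0.2552]
ee_rot: [-3.141, 0.001, -2.879]
force: [-1.5, 0.2, 6.0]
width: 0.0192
```

Contact at 6 N at the expected height (0.2552). Easing off slightly and opening.

Request:
{"method": "arm_command", "body": {
  "targets": [
    [[0, 0, 0], [0, 0, 0.3], 1],
    [[0, 0, 0], [0, 0, 0], 0.6],
    [[0, 0, 0], [0, 0, 0], 0.5],
    [[0, 0, 0], [0, 0, 0], 0.5],
    [[0, 0, 0], [0, 0, 0], 0.5],
    [[0, 0, 0], [0, 0, 0], 0.5],
    [[0, 0, 0], [0, 0, 0], 0.5],
    [[0, 0, 0], [0, 0, 0], 0.5]
  ]
}}

```text
t: 10.1
eef_pos: [0.4973, -0.0333, 0.255]
ee_rot: [3.142, -0.0, -2.879]
force: [-0.3, -0.5, 0.9]
width: 0.0438
```

Request:
{"method": "arm_command", "body": {
  "targets": [
    [[0, 0, 0], [0, 0, 5], 0.5],
    [[0, 0, 0], [0, 0, 15], 0.5],
    [[0, 0, 0], [0, 0, 30], 0.5],
    [[0, 0, 0], [0, 0, 35], 0.5],
    [[0, 0, 0], [0, 0, 35], 0.5],
    [[0, 0, 0], [0, 0, 20], 0.5]
  ]
}}

```text
t: 10.7
eef_pos: [0.4976, -0.0334, 0.3985]
ee_rot: [-3.141, 0.004, -2.878]
force: [-0.7, 0.1, 0.0]
width: 0.0436
```

Request:
{"method": "arm_command", "body": {
  "targets": [
    [[0, 0, 0], [0, -35, 0], 0.5],
    [[0, 0, 0], [0, -40, 0], 0.5],
    [[0, 0, 0], [0, -40, 0], 0.5],
    [[0, 0, 0], [0, -40, 0], 0.5],
    [[0, 0, 0], [0, -40, 0], 0.5],
    [[0, 0, 0], [0, -40, 0], 0.5],
    [[0, 0, 0], [0, 0, 0], 0.5],
    [[0, 0, 0], [0, 0, 0], 0.5]
  ]
}}

```text
t: 11.5
eef_pos: [0.497, -0.2692, 0.3949]
ee_rot: [3.141, -0.001, -2.881]
force: [-0.2, -0.0, -1.1]
width: 0.0439
```

```bash
python3 - <<'E'
from h import *
s=get_state();print(s["t"],s["eef_pos"],s["force"])
for n in("scene","top"):
    p=camera_params(n);im,d=grab_frame(n);P=cloud(p,d)
    cv2.imwrite(f"pics/{n}5.png",im[...,::-1])
    b=P.reshape(-1,3)
    def near(c,r):return b[np.hypot(b[:,0]-c[0],b[:,1]-c[1])<r]
    q=near((.4977,-.0323),.065);k=q[q[:,2]>.094]; 
    print(n,"knob",len(k),k.mean(0).round(4) if len(k) else 0,k[:,2].max() if len(k) else 0)
    t=q[(q[:,2]>.066)&(q[:,2]<.08)];r=np.hypot(*(t[:,:2]-[.4977,-.0323]).T);t=t[(r>.025)&(r<.048)]
    A=np.c_[t[:,:2]-[.4977,-.0323],np.ones(len(t))];c=np.linalg.lstsq(A,t[:,2],rcond=None)[0];print("plane",len(t),c.round(4))
    rim=q[(q[:,2]>.066)&(q[:,2]<.08)];print("disc",cv2.minEnclosingCircle((rim[:,:2]*1000).astype(np.float32)))
    e=near((.6167,-.0411),.055);e=e[(e[:,2]>.061)&(e[:,2]<.072)];print("empty",cv2.minEnclosingCircle((e[:,:2]*1000).astype(np.float32)) if len(e) else 0)
    e=near((.423,.174),.03);e=e[(e[:,2]>.034)&(e[:,2]<.045)];print("small",e.mean(0).round(4))
E
```

```text
11.5 [ 0.4969551  -0.26917993  0.39491203] [-0.20624784 -0.04037795 -1.1345701 ]
scene knob 77 [ 0.4953 -0.0359  0.099 ] 0.10241195521014557
plane 832 [0.0003 0.01   0.0733]
disc ((496.8037414550781, -33.163612365722656), 50.6696891784668)
empty ((615.542724609375, -39.678688049316406), 46.803794860839844)
small [0.4208 0.1718 0.0378]
top knob 25554 [ 0.4934 -0.0462  0.6478] 0.6891685884452674
plane 1585 [0.0037 0.0012 0.0719]
disc ((498.0645751953125, -33.60528564453125), 49.9556770324707)
empty ((616.9539794921875, -40.8281135559082), 46.15774917602539)
small [0.4233 0.174  0.0374]
```

View pics/scene5.png

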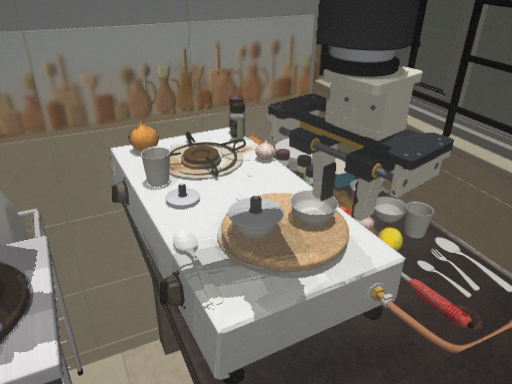

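View pics/top5.png

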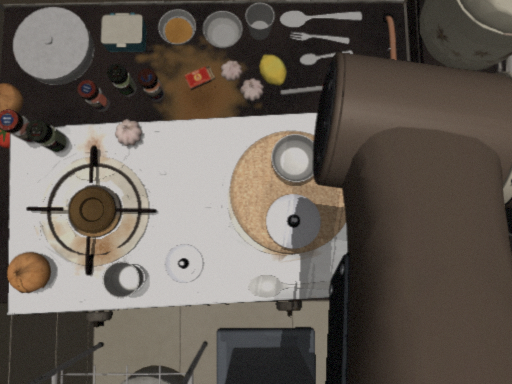

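The cover sits on the lentil bowl (scene (256,215), top (293,221)). It is level, its knob top is at about 0.10 m as expected for fully home, and the arm is clear. Handing in.

```bash
python3 -c "
from station import *
print(job_done())"
```

```text
the job is handed in; nothing more can be done
None
```

The large cover is on the lentil bowl and the job is handed in, at about 11.6 s of the 35 s allowed. I picked the cover up by its knob, lowered it in small steps until it touched (about 6 N), opened the fingers and moved the arm clear.

**Last checks:**

| Check | Result |
|---|---|
| Centring | cover disc at (498.1, -33.6) mm, about 1.5 mm from the bowl's rim centre as measured before placing |
| Level | under 0.6° by plane fit, in both the top and scene views |
| Fully home | knob top about 100 mm above the work surface, as expected when seated |
| Empty bowl | moved less than 0.5 mm (top view) |
| Small cover | moved less than 1 mm (top view) |

- **Camera disagreement:** the scene and top cameras differ by about 1–2 mm, which is within their calibration.
- **Not measured directly:** the lentil bowl's own position after placing, because the cover hides its rim. In the scene picture it stands upright under the cover.
- **Voided reading:** the top camera's separate knob check picked up the arm, so the knob height comes from the scene camera only.

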